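Check the oil dipstick of a garden water pump

TASK

The wiped dipstick lies across the drip tray: take it by its yellow grip and push it down the pump's slanting dipstick tube until its collar stops on the mouth of the tube, then draw it right out again. Bring its tip away from the pump over the open bench and hold it up for reading, still, level and with the flat of the blade facing up, at least 20 cm above the bench; finish like that, with the dipstick still held in the gripper. Leave the spray can, oil bottle, screwdriver and hinge where they are.

Things in the scene. Friction and masses are not known exactly. Their poses are not given: they have to be found in the camera images.
- dipstick: oil dipstick, 60 g, 188 mm long: flat steel blade 8 mm wide, 4 mm thick; round yellow collar, 34 mm across; yellow grip. Origin on the centre line at the collar's seating face. x: along the blade to the tip (at 130 mm); z: square to the blade's flat, up as it lies. Collar x -6 to 0 mm; grip -58 to -6 mm; tapered rubber seal 13.6 to 9 mm thick, 0 to 12 mm; centre of mass about x = 28 mm
- dipstick_grip (a point): middle of the yellow grip (dipstick x = -32 mm), axes as the dipstick's. The grip is 52 mm long, 16 mm wide in y with flat sides, 22 mm high in z. At the start the dipstick lies loose and level across the tray's long rims, 48 mm above the bench, with grip and collar overhanging one side
- dipstick_tip (a point): tip of the blade (dipstick x = 130 mm); low and full marks 38 and 14 mm before it
- dip_tube: black tube with a yellow band, fixed to the pump, leaning 45 degrees over its side. Origin: centre of its open mouth, 172 mm above the bench. z: out of the mouth along the axis (the dipstick goes in along -z); x: level, along the pump. Outside 21 mm, bore 16 mm; the mouth flares to 30 mm outside, 25 mm inside. Open for 150 mm below the mouth, so the collar seats before the tip touches anything
- pump_set: red, white and black engine pump, 340 (x) by 220 by 295 mm high, fixed; origin under its base centre. Tube mouth at x 10, y 152, z 172 mm, leaning to +y. Heights on that side: 105 mm to y = 76; 203 mm to y = 36; outlet pipe, 50 mm wide, at x -85, y 32, 212 mm; fan cover, radius 92 about y -5, z 128, from x = 70 on; tank and handle, y below 0, 295 mm
- drip_tray: open steel tray fixed on the bench, 90 mm (its x) by 170 mm (its y), 46 mm high, 3 mm walls; origin at the centre of its underside. The dipstick lies across it along its x, tip towards +x
- spray_can: red and white spray can, 52 mm diameter, 155 mm tall, origin at the centre of its underside; bystander
- oil_bottle: grey oil bottle with yellow label and black cap, 55 by 85 mm, 183 mm tall, origin at the centre of its underside; bystander
- screwdriver: orange-handled screwdriver, 190 mm long, lying along its x, origin under its middle; bystander
- hinge: chromed cabinet hinge, about 90 by 52 mm and 17 mm high, lying flat, origin under its middle; bystander
Things that resemble listed ones, but are neither listed nor needed, are in the scene too. What is shaped like the dipstick but green or turquoise is not meant.

How it is judged:
By the outcome, as a careful person would: the job done as asked, in the order asked, and still so for the second after the job is handed in, while the arm keeps its last pose, push and grip.
It also fails if it takes over 51 s, if anything falls off the work surface, if the arm or the gripper's body presses on something with over 40 N, if the wrist force passes 120 N, or if a joint passes its speed limit or range.

ROBOT

A 6-joint arm with a two-finger parallel gripper is mounted at the origin on the work surface. World frame = base frame: x ahead of the robot, y to its left, z up, the work surface at z = 0. Lengths are in mm, angles in rad, forces in N, time in s.
With the tool pointing down it reaches from about 325 to 925 mm from the base axis. Payload 3.1 kg.
Tool frame: the origin (TCP) lies at the very end of the fingers, on their centre line; the grasp point (between the pads) lies 19 mm behind it; z points along the fingers, y is the line along which they close (so a half turn about z gives the same grasp; the last joint's range is limited). The gripper opens to 85 mm and grips with 20 to 120 N. Pads are 22 mm wide; open, the fingers measure 114 mm over their backs; the gripper's body (76 mm by 85 mm) begins 54 mm behind the grasp point. The pads swing forward as they close: fully open they stand 13 mm farther back than shut.
Start: joints at [1.224, 0.217, 1.613, -0, 1.311, -0.112], TCP at [145.385, 607.867, 231.3] pointing down, gripper open.
Joint ranges: [-2.75, 2.75], [-0.78, 2.1], [0.31, 2.55], [-1.13, 4.27], [0.13, 2.63], [-2.58, 2.58]. Speed limits (rad/s): [2.79, 2.79, 3.14, 3.14, 3.14, 3.14].

INTERFACE

Orientations are given as a unit quaternion [w, x, y, z].
In Python, from station import arm gives the robot as it stands.
- The arm moves only by the tool servo_tool, never from a script. Its argument "motion" is a list of rows, each a list of 6 numbers: the shift along the tool's x, y, z in mm, then the turn, a rotation vector about the tool's x, y, z in degrees. A call has exactly 5 rows; each row shifts and turns the commanded pose from where the row before left it, along the tool's axes as they then stand; what a row does not reach is not made up. A row lasts 1/8 s, in which the tool goes at most 62.5 mm and 10.7 degrees, less where a joint would pass 70% of its speed; a pose out of reach is approached as far as the arm can. A call with a gripper value outside its range is refused whole. "jaw" is the opening, from -1 (shut) to 1 (fully open), set as the call begins (left out, the last holds). The fingers move at their own pace and stop on an object; the grip force is fixed at half the most. Time passes only in rows, so rows that do not move let the fingers close, or fill a call up. It gives the time, the measured TCP pose, the force, the opening and the grip force at its end, in the units of the state.
- arm.read_state(): the state, without advancing time (a new reading comes with each control period).
- arm.read_camera(name): name is "scene" or "top" or "wrist"; returns (picture, depth): 420x560x3 uint8, red, green, blue; 420x560 float32, mm along the optical axis (not along the pixel's ray), 0 where there is no reading.
- arm.get_calibration(name): a dict with "mtx" (3x3 intrinsics, pixels), "dist_coeffs" ([k1, k2, p1, p2, k3] as OpenCV has them; the pictures are not rectified), "cam_to_world" (4x4, takes a point from camera to world coordinates). Camera axes: x right, y down, z forward; pixel columns grow to the right and rows downward; lengths in mm; the calibration is good to about 2 mm. A picture is of the moment at which its call begins: read the wrist's pose just before it. get_calibration takes no time and is no camera call; for the wrist camera it gives the pose at the moment of the call.
- arm.job_done(): hands the job in; it is judged then, once.
Trained networks look in the newest picture that a camera, given by its name, has taken for a name from the list of things; names that differ only in an ending like _2 or _b are one class to them, and where a whole thing is asked for, a point or a joint stands for the part that bears it (a point fixed in the world has none). Each returns a list of dicts, best first, with "conf" (0 to 1); they miss things now and then, are a little off and sometimes report something else, mostly with a low value. They report only what shows in the picture. A call takes as long as a camera call. They do not tell look-alikes from the thing itself.
- arm.regions_of(query, camera): "region" (420x560 bool, what is visible of it) and "centre" ([column, row] as shares, 0 to 1, of the picture: columns of its width, rows of its height, amid what is visible of it).
- arm.landmark_of(query, camera): "centre" ([column, row] as shares, 0 to 1, of the picture: columns of its width, rows of its height: a listed point, or the origin of a listed thing).
The state is a dict: "time": time; "joint_pos": joint angles; "joint_vel": joint speeds; "effort": joint torques, N m; "position": TCP position; "orientation": TCP orientation; "contact_force": force on the tool from outside, world axes, zero at the start; "ft_torque": the same for the moment, N m; "gripper_width": finger opening in mm; "grip_force": force on a finger pad.
Only numpy, scipy, OpenCV 4.12 (cv2) and the standard library are available. Lean on these libraries where they do the work, as an engineer would, in place of code of your own. Each camera call takes 0.05 s, during which the arm holds its last target. There are 200 camera calls.

## Working session

There is one attempt and no reset: what is moved stays moved. The work goes in short steps, Python scripts to look and compute and a tool call to move; the robot and the scene stay as the last step left them, time stands still between calls to the robot, and variables do not carry over. Pictures are saved under pics/ and viewed, at most 10 in all, crops included, and the job is handed in when it is done.

Besides the shell and the picture viewer there is one more tool, called after ">>>" by a JSON object that holds its "name" and its "arguments", one argument or row to a line. servo_tool: Moves the arm, as the interface text tells. Its arguments: {"type":"object","properties":{"motion":{"type":"array","items":{"type":"array","items":{"type":"number"}}},"jaw":{"type":"number"}},"required":["motion"]}

```bash
ls; mkdir -p pics; cat > h.py <<'E'
import numpy as np, cv2
from station import arm
from scipy.spatial.transform import Rotation as R
def px2w(cam,u,v,d,cal=None):
    c=cal or arm.get_calibration(cam)
    p=cv2.undistortPoints(np.array([[[u,v]]],float),np.array(c['mtx']),np.array(c['dist_coeffs']))[0,0]
    return (np.array(c['cam_to_world'])@np.array([p[0]*d,p[1]*d,d,1]))[:3]
def ray_z(cam,u,v,z):
    a=px2w(cam,u,v,1.);b=px2w(cam,u,v,1000.)
    return a+(b-a)*(z-a[2])/(b[2]-a[2])
def rot(s): 
    w,x,y,z=s['orientation']; return R.from_quat([x,y,z,w])
def save(n,im): cv2.imwrite('pics/'+n,cv2.cvtColor(np.ascontiguousarray(im),cv2.COLOR_RGB2BGR))
E
python3 - <<'E'
from h import *
for c in ['scene','top']:
    im,d=arm.read_camera(c); save(c+'0.png',im); np.savez('/tmp/'+c,im=im,d=d)
    for q in ['dipstick','dipstick_grip','dipstick_tip','dip_tube','pump_set','drip_tray','spray_can','oil_bottle','screwdriver','hinge']:
        for r in arm.landmark_of(q,c)[:3]:
            u,v=r['centre'][0]*560,r['centre'][1]*420
            dd=d[int(min(v,419)),int(min(u,559))]
            print(c,q,round(r['conf'],2),round(u),round(v),np.round(px2w(c,u,v,dd)))
    print(np.round(arm.get_calibration(c)['cam_to_world'],2).tolist())
s=arm.read_state();print(s['time'],rot(s).as_matrix().round(2).tolist())
E
```

```text
pics
scene dipstick 0.91 395 374 [688. 435.  21.]
scene dipstick 0.76 401 215 [213. 275.  19.]
scene dipstick 0.59 338 262 [469. 223.  24.]
scene dipstick_grip 0.96 404 290 [484. 379.  28.]
scene dipstick_grip 0.86 354 265 [496. 271.  55.]
scene dipstick_grip 0.83 393 209 [206. 252.  25.]
scene dipstick_tip 0.79 475 287 [375. 498.   9.]
scene dipstick_tip 0.73 319 392 [772. 335.  -1.]
scene dipstick_tip 0.65 412 252 [317. 343.  -1.]
scene dip_tube 0.65 147 192 [ 631. -152.  166.]
scene dip_tube 0.51 339 261 [503. 240.  58.]
scene pump_set 0.62 121 233 [ 658. -224.   50.]
scene pump_set 0.54 184 299 [724.   6.  15.]
scene pump_set 0.49 147 192 [ 632. -152.  165.]
scene drip_tray 0.81 324 262 [461. 185.   4.]
scene drip_tray 0.35 145 191 [ 633. -155.  168.]
scene spray_can 0.8 209 336 [785. 115.  26.]
scene oil_bottle 0.68 266 350 [768. 226.  35.]
scene screwdriver 0.57 267 217 [369. -21.  -2.]
scene hinge 0.77 186 298 [721.   8.  16.]
[[-0.5, 0.47, -0.72, 1282.51], [0.86, 0.29, -0.41, 556.4], [0.02, -0.83, -0.55, 725.31], [0.0, 0.0, 0.0, 1.0]]
top dipstick 0.75 232 227 [476. 233.  61.
[... 161 characters left out ...]
4 222 [492. 257.  54.]
top dipstick_grip 0.57 190 229 [470. 371.  24.]
top dipstick_tip 0.74 274 225 [496. 104.  -4.]
top dipstick_tip 0.64 150 258 [378. 502.   1.]
top dipstick_tip 0.53 209 144 [765. 332.  -0.]
top dip_tube 0.64 361 167 [ 643. -144.  167.]
top pump_set 0.96 397 197 [ 567. -256.  124.]
top drip_tray 0.65 251 234 [462. 176.   1.]
top spray_can 0.71 279 146 [736.  95.  64.]
top oil_bottle 0.66 244 152 [716. 205.  59.]
top screwdriver 0.58 316 263 [377. -31.  -2.]
top hinge 0.69 305 158 [718.  10.   9.]
[[0.03, -0.98, 0.17, 311.66], [-1.0, -0.03, 0.02, 63.57], [-0.02, -0.18, -0.98, 1225.59], [0.0, 0.0, 0.0, 1.0]]
1.1 [[-0.97, 0.23, -0.0], [0.23, 0.97, -0.0], [-0.0, -0.0, -1.0]]
```

View pics/scene0.png

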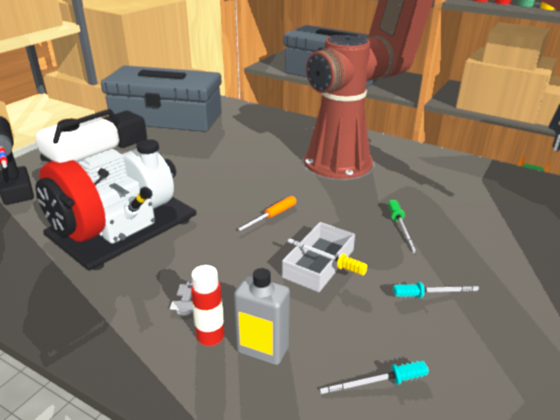

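View pics/top0.png

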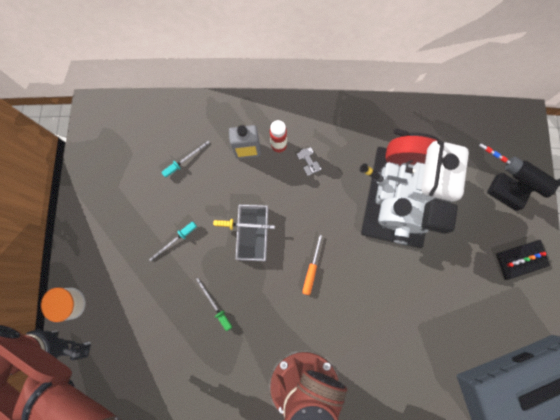

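Candidates: the yellow grip on the tray at scene (354,265) / top (224,222). The look-alikes are turquoise at scene (404,290) and (410,372), and green at scene (397,209). I choose the yellow one. Next I measure it and the tube, and crop it close.

```bash
cat >> h.py <<'E'
def cloud(cam,mask,d,cal=None):
    c=cal or arm.get_calibration(cam); v,u=np.nonzero(mask&(d>0))
    p=cv2.undistortPoints(np.stack([u,v],1)[:,None].astype(float),np.array(c['mtx']),np.array(c['dist_coeffs']))[:,0]
    z=d[v,u]; T=np.array(c['cam_to_world'])
    return np.c_[p*z[:,None],z]@T[:3,:3].T+T[:3,3]
def plan(P,Rt,n=5,s=None,P0=None,R0=None):
    """rows (rounded) from commanded pose to world pose P, rotation Rt; prints rows, returns end"""
    s=s or arm.read_state()
    p=np.array(s['position'] if P0 is None else P0,float); r=rot(s) if R0 is None else R0
    p0=p.copy(); r0=r; dv=(r0.inv()*Rt).as_rotvec(); rows=[]
    for k in range(1,n+1):
        pt=p0+(np.array(P)-p0)*k/n; rt=r0*R.from_rotvec(dv*k/n)
        t=np.round(r.inv().apply(pt-p),1); w=np.round(np.degrees((r.inv()*rt).as_rotvec()),1)
        p=p+r.apply(t); r=r*R.from_rotvec(np.radians(w)); rows.append(t.tolist()+w.tolist())
    for i in range(0,n,5): print(str(rows[i:i+5]).replace(' ',''))
    return p,r
E
python3 - <<'E'
from h import *
out=[]
for c in ['scene','top']:
    f=np.load('/tmp/'+c+'.npz'); im,d=f['im'],f['d']
    hsv=cv2.cvtColor(im,cv2.COLOR_RGB2HSV)
    m=(hsv[...,0]>20)&(hsv[...,0]<34)&(hsv[...,1]>120)&(hsv[...,2]>120)
    n,l,st,ce=cv2.connectedComponentsWithStats(m.astype(np.uint8))
    for i in range(1,n):
        if st[i,4]>15:
            P=cloud(c,l==i,d)
            if len(P): print(c,st[i],np.median(P,0).round(),P.min(0).round(),P.max(0).round())
f=np.load('/tmp/scene.npz'); im=f['im']
a=cv2.resize(im[210:300,270:390],(480,360),interpolation=cv2.INTER_CUBIC)
b=cv2.resize(im[165:255,100:220],(480,360),interpolation=cv2.INTER_CUBIC)
t=np.load('/tmp/top.npz')['im']
g=cv2.resize(t[190:280,200:290],(240,240));h=cv2.resize(t[120:260,340:480],(240,240))
save('crop.png',np.hstack([cv2.resize(a,(400,300)),cv2.resize(b,(400,300))]))
# top rims / dipstick yaw
f=np.load('/tmp/top.npz'); d=f['d']; mk=np.zeros(d.shape,bool); mk[190:280,200:290]=1
P=cloud('top',mk,d); Q=P[(P[:,2]>30)&(P[:,2]<60)]
hull=cv2.minAreaRect(Q[Q[:,1]<222][:,:2].astype(np.float32)); print('tray',hull)
mk[:]=0; mk[120:270,345:470]=1; P=cloud('top',mk,d); Q=P[(P[:,2]>8)&(P[:,2]<30)]; print('base',cv2.minAreaRect(Q[:,:2].astype(np.float32)),len(Q))
plan([485,262,300],R.from_matrix(np.array([[0,1,0],[1,0,0],[0,0,-1]]).T),10)
E
```

```text
scene [ 84   0  79  13 561] [ -367. -1216.   248.] [ -533. -1425.   244.] [ -258. -1098.   252.]
scene [167   0  13   3  26] [ -562. -1104.   248.] [ -599. -1137.   245.] [ -527. -1080.   250.]
scene [540   2  15   8  65] [-964.  379.  328.] [-983.  358.  319.] [153. 472. 529.]
scene [136 194  10   9  44] [ 646. -161.  156.] [ 642. -172.  143.] [ 650. -149.  167.]
scene [269 198  26  16 146] [332.  -1.  22.] [287. -19.  14.] [374.  14.  27.]
scene [337 254  31  22 397] [495. 263.  54.] [408. 221.  -2.] [505. 295.  67.]
scene [ 239  312   34   43 1120] [771. 209.  71.] [765. 176.  27.] [777. 239. 112.]
top [236 147  21  10 164] [717. 198.  68.] [711. 168.  29.] [721. 228. 107.]
top [366 167   7   8  36] [ 633. -167.  161.] [ 626. -209.   -1.] [ 693. -158.  171.]
top [213 219  20  11 132] [488. 258.  56.] [471. 233.  -5.] [511. 299.  68.]
tray ((464.8856201171875, 163.8271484375), (115.16299438476562, 170.79518127441406), 89.54216766357422)
base ((655.0535888671875, -258.04931640625), (284.5688781738281, 411.99310302734375), 80.56610107421875) 997
[[-41.1,-25.7,-6.9,-0.0,0.0,7.7],[-44.1,-20.0,-6.8,-0.0,0.0,7.6],[-46.5,-14.0,-6.9,-0.0,0.0,7.7],[-47.8,-7.7,-6.9,-0.0,0.0,7.6],[-48.5,-1.2,-6.8,-0.0,0.0,7.7]]
[[-48.2,5.3,-6.9,-0.0,0.0,7.6],[-47.0,11.5,-6.9,-0.0,0.0,7.7],[-45.1,17.8,-6.9,-0.0,0.0,7.6],[-42.4,23.6,-6.8,-0.0,0.0,7.7],[-38.8,29.1,-6.9,-0.0,0.0,7.6]]
```

View pics/crop.png

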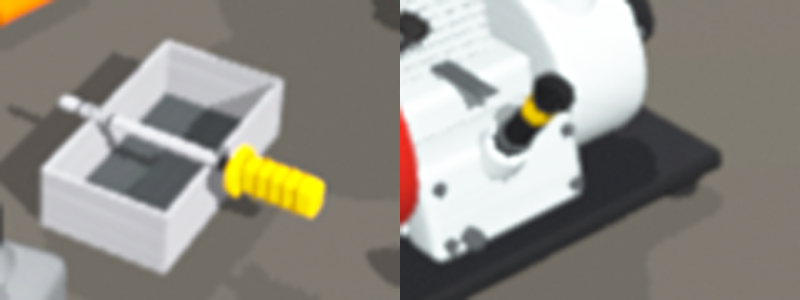

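Crop: the yellow-gripped stick with its collar lies across the tray. On the right, the black tube with the yellow band has its mouth facing up and out. I'm moving over the stick for a wrist view.

>>> {"name": "servo_tool", "arguments": {
  "motion": [
    [-41.1,-25.7,-6.9,0,0,7.7],
    [-44.1,-20.0,-6.8,0,0,7.6],
    [-46.5,-14.0,-6.9,0,0,7.7],
    [-47.8,-7.7,-6.9,0,0,7.6],
    [-48.5,-1.2,-6.8,0,0,7.7]
  ],
  "jaw": 1
}}

```text
time: 1.72
position: [316.2, 433.8, 266.0]
orientation: [0.0, 0.438, 0.899, 0.0]
contact_force: [0.4, 0.9, 0.4]
gripper_width: 84.9
grip_force: 0.0
```

>>> {"name": "servo_tool", "arguments": {
  "motion": [
    [-48.2,5.3,-6.9,0,0,7.6],
    [-47.0,11.5,-6.9,0,0,7.7],
    [-45.1,17.8,-6.9,0,0,7.6],
    [-42.4,23.6,-6.8,0,0,7.7],
    [-38.8,29.1,-6.9,0,0,7.6]
  ]
}}

```text
time: 2.35
position: [486.0, 260.8, 300.5]
orientation: [0.0, 0.708, 0.706, 0.0]
contact_force: [0.8, 0.4, 0.5]
gripper_width: 85.5
grip_force: 0.0
```

```bash
python3 - <<'E'
from h import *
s=arm.read_state(); print(s['time'],np.round(s['position']),rot(s).as_matrix().round(2).tolist(),np.round(s['joint_pos'],2))
cal=arm.get_calibration('wrist'); im,d=arm.read_camera('wrist'); save('w1.png',im); np.savez('/tmp/w1',im=im,d=d)
print(np.round(cal['cam_to_world'],2).tolist())
for q in ['dipstick','dipstick_grip','dipstick_tip','drip_tray']:
    for r in arm.landmark_of(q,'wrist')[:2]:
        u,v=r['centre'][0]*560,r['centre'][1]*420
        print(q,round(r['conf'],2),round(u),round(v),px2w('wrist',u,v,d[int(min(v,419)),int(min(u,559))],cal).round(1), ray_z('wrist',u,v,48).round(1))
hsv=cv2.cvtColor(im,cv2.COLOR_RGB2HSV)
m=(hsv[...,0]>20)&(hsv[...,0]<34)&(hsv[...,1]>120)&(hsv[...,2]>100)
P=cloud('wrist',m,d,cal); P=P[(P[:,2]>40)&(P[:,2]<80)]; print(len(P),np.median(P,0),P.min(0),P.max(0))
A=P[P[:,2]>50]; c=A.mean(0); _,_,V=np.linalg.svd(A-c); print(c,V[0])
plan([600,-30,380],rot(s),10)
E
```

```text
2.35 [486. 261. 300.] [[0.0, 1.0, 0.0], [1.0, -0.0, 0.0], [0.0, 0.0, -1.0]] [0.37 0.01 1.71 0.   1.42 0.37]
[[1.0, -0.0, -0.0, 485.65], [-0.0, -0.96, -0.3, 334.06], [0.0, 0.3, -0.96, 443.37], [0.0, 0.0, 0.0, 1.0]]
dipstick 0.96 430 39 [676.5 431.2  26.7] [670.7 423.9  48. ]
dipstick 0.9 251 66 [453.  396.4  34.7] [457.4 392.3  48. ]
dipstick_grip 0.93 279 174 [487.4 265.9  60.4] [488.1 263.4  48. ]
dipstick_grip 0.93 270 82 [475.7 378.4  29.4] [476.7 376.1  48. ]
dipstick_tip 0.87 272 283 [476.   73.5   1.2] [476.7 102.1  48. ]
dipstick_tip 0.57 476 122 [771.6 330.4  -0.9] [738.7 332.4  48. ]
drip_tray 0.73 264 226 [464.8 174.8   5.6] [465.5 191.7  48. ]
drip_tray 0.29 448 269 [745.2 113.8  33.5] [734.2 124.7  48. ]
1344 [501.41875317 229.29317641  59.09692676] [469.68931004 164.6784083   40.12147589] [720.98949379 290.7317372   79.92159667]
[586.95328755 232.12956692  62.07428547] [ 0.96388394 -0.26463962  0.02989368]
[[-29.2,11.5,-8.0,-0.0,-0.0,0.0],[-29.2,11.5,-8.1,-0.0,-0.0,0.1],[-29.2,11.5,-8.0,-0.0,-0.0,-0.0],[-29.2,11.6,-8.1,-0.0,-0.0,0.0],[-29.2,11.5,-8.0,-0.0,-0.0,0.0]]
[[-29.2,11.6,-8.0,-0.0,-0.0,0.1],[-29.2,11.6,-8.1,-0.1,-0.0,-0.0],[-29.2,11.6,-8.0,0.0,-0.0,0.0],[-29.1,11.6,-8.0,0.0,-0.0,0.0],[-29.2,11.6,-8.1,0.0,-0.0,0.1]]
```

View pics/w1.png

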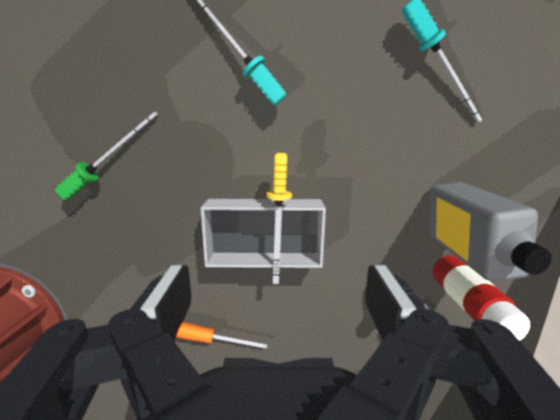

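The wrist view shows the yellow grip at (280,174), its collar at (280,196) and its tip at (274,283). Now I go and view the tube mouth.

>>> {"name": "servo_tool", "arguments": {
  "motion": [
    [-38,15,-6,0,0,0],
    [-38,15,-6,0,0,0],
    [-38,15,-6,0,0,0],
    [-38,15,-6,0,0,0],
    [-38,15,-6,0,0,0]
  ]
}}

```text
time: 3.22
position: [559.7, 72.7, 329.9]
orientation: [-0.0, 0.706, 0.709, -0.0]
contact_force: [0.8, -1.1, 0.1]
gripper_width: 85.2
grip_force: 0.0
```

>>> {"name": "servo_tool", "arguments": {
  "motion": [
    [-38,15,-6,0,0,0],
    [-38,15,-6,0,0,0],
    [-38,15,-6,0,0,0],
    [-38,15,-6,0,0,0],
    [-38,15,-6,0,0,0]
  ]
}}

```text
time: 3.85
position: [635.6, -116.9, 359.8]
orientation: [-0.001, 0.706, 0.709, 0.0]
contact_force: [1.3, -0.1, 0.4]
gripper_width: 85.8
grip_force: 0.0
```

```bash
python3 - <<'E'
from h import *
s=arm.read_state(); print(s['time'],np.round(s['position']),np.round(s['joint_pos'],2))
cal=arm.get_calibration('wrist'); im,d=arm.read_camera('wrist'); np.savez('/tmp/w2',im=im,d=d,T=cal['cam_to_world'])
for q in ['dip_tube','pump_set']:
    for r in arm.landmark_of(q,'wrist')[:2]:
        u,v=r['centre'][0]*560,r['centre'][1]*420
        print(q,round(r['conf'],2),round(u,1),round(v,1),px2w('wrist',u,v,d[int(min(v,419)),int(min(u,559))],cal).round(1), ray_z('wrist',u,v,172).round(1))
r=arm.regions_of('dip_tube','wrist')
if r:
    m=r[0]['region']; v,u=np.nonzero(m); print(r[0]['conf'],u.min(),u.max(),v.min(),v.max())
u,v=[int(x) for x in (280,210)]
save('w2.png',cv2.resize(im[60:330,100:460],(800,600)))
hsv=cv2.cvtColor(im,cv2.COLOR_RGB2HSV)
m=(hsv[...,0]>20)&(hsv[...,0]<34)&(hsv[...,1]>120)&(hsv[...,2]>100)
P=cloud('wrist',m,d,cal); P=P[(P[:,2]>120)&(P[:,2]<175)]; print('band',len(P),np.median(P,0),P.min(0),P.max(0))
E
```

```text
3.85 [ 636. -117.  360.] [-0.29  0.19  1.41  0.    1.55 -0.29]
dip_tube 0.76 284.6 215.1 [ 643.  -154.1  159.7] [ 643.4 -153.6  172. ]
pump_set 0.86 256.7 261.0 [ 604.8 -241.7  105. ] [ 609.6 -209.1  172. ]
pump_set 0.47 366.2 21.4 [746.7  77.5  68.7] [720.6  47.3 172. ]
0.83 264 293 204 249
band 130 [ 632.90800442 -168.56457402  164.97793911] [ 624.14696146 -179.2708012   149.5936277 ] [ 644.82765464 -159.95070713  173.09970361]
```

View pics/w2.png

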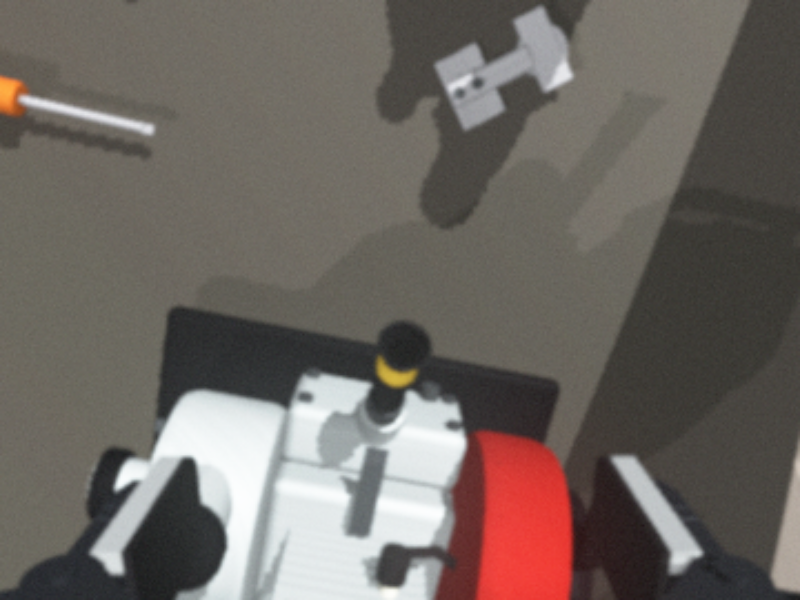

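The tube mouth shows at crop (404,345), which is full-picture (282,215). The base edge running from crop (175,308) to (557,382) gives the pump yaw.

```bash
python3 - <<'E'
from h import *
f=np.load('/tmp/w2.npz'); im,d=f['im'],f['d']; cal=arm.get_calibration('wrist'); cal['cam_to_world']=f['T']
e=[ray_z('wrist',100+.45*a,60+.45*b,20) for a,b in ((175,308),(557,382))]; print(e); v=e[1]-e[0]; yaw=np.arctan2(v[1],v[0]); print(np.degrees(yaw),np.hypot(v[0],v[1]))
for c,uv in (('scene',(147.,192.)),('top',(361.,167.))):
    print(c,ray_z(c,*uv,172))
a=np.array([-np.sin(yaw),np.cos(yaw),1])/2**.5; x=np.array([np.cos(yaw),np.sin(yaw),0]); y=np.cross(a,x)
mk=np.zeros(d.shape,bool); mk[190:245,255:310]=1
P=cloud('wrist',mk,d,cal); m0=np.array([642,-153,172.]); q=(P-m0)@np.c_[x,y,a]
for lo,hi in ((-8,-4),(-4,-2),(-2,0),(0,2),(2,4),(4,8)):
    k=(q[:,2]>lo)&(q[:,2]<hi)&(np.hypot(q[:,0],q[:,1])<22); print(lo,k.sum(),q[k].min(0).round(1),q[k].max(0).round(1),q[k].mean(0).round(1)) if k.sum() else 0
k=(np.abs(q[:,2])<4)&(np.hypot(q[:,0],q[:,1])<22)
g=q[k]; A=np.c_[2*g[:,:2],np.ones(len(g))]; s=np.linalg.lstsq(A,(g[:,:2]**2).sum(1),rcond=None)[0]; print('circ',s[:2],np.sqrt(s[2]+s[0]**2+s[1]**2))
g=cv2.cvtColor(im,cv2.COLOR_RGB2GRAY)
# dark blob (flare outer)
from scipy.optimize import minimize
th=np.linspace(0,2*np.pi,60)
def proj(m,rad,ax,xx,yy):
    W=m+rad*(np.cos(th)[:,None]*xx+np.sin(th)[:,None]*yy); T=np.linalg.inv(cal['cam_to_world']); C=W@T[:3,:3].T+T[:3,3]
    return cv2.projectPoints(C,np.zeros(3),np.zeros(3),np.array(cal['mtx']),np.array(cal['dist_coeffs']))[0][:,0]
big=cv2.resize(im[180:260,240:320],(600,600),interpolation=cv2.INTER_CUBIC)
for r in (12.5,15): 
    p=((proj(m0,r,a,x,y)-[240,180]+.5)*7.5).astype(int); cv2.polylines(big,[p.reshape(-1,1,2)],True,(0,255,0),1)
save('m.png',big)
E
```

```text
[array([ 470.71333445, -170.80122175,   20.        ]), array([ 758.40115257, -228.34403622,   20.        ])]
-11.310938005392872 293.38618951299577
scene [ 637.77222016 -145.27292581  172.        ]
top [ 641.49702664 -142.18183313  172.        ]
-8 51 [-12.3  -8.6  -7.9] [ 5.2 10.4 -4.1] [-3.4  5.2 -5.7]
-4 47 [-13.3  -7.3  -4. ] [ 6.6 12.2 -2. ] [-2.6  5.2 -3.1]
-2 64 [-15.1  -8.8  -2. ] [ 7.2 13.4 -0. ] [-2.9  5.9 -1.1]
0 113 [-17.8 -12.3   0. ] [10.4 15.8  2. ] [-3.1  3.8  1.2]
2 56 [-17.3 -12.5   2. ] [ 9.8 15.4  3.5] [-4.3  1.1  2.6]
4 1 [-17.2   2.5   4.2] [-17.2   2.5   4.2] [-17.2   2.5   4.2]
circ [-3.75142159  1.13245898] 12.086313559979713
```

View pics/m.png

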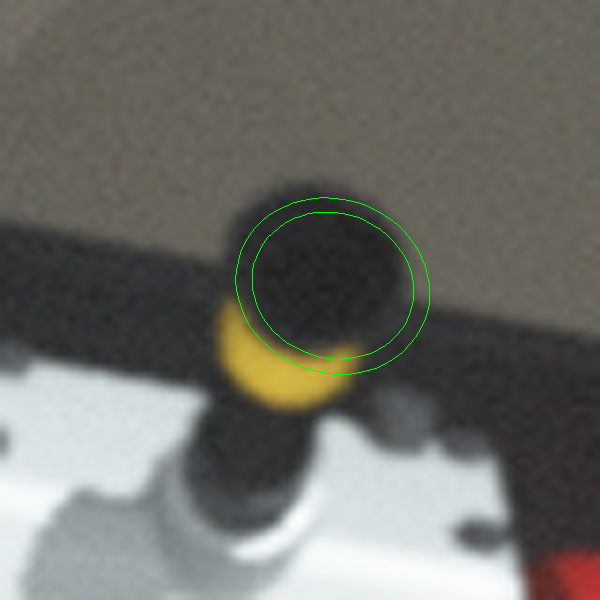

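```bash
cat >> h.py <<'E'
XD=np.array([-.0703,-.9975,0]); XD/=np.linalg.norm(XD); GRIP0=np.array([488.1,263.4,48]); BETA=np.radians(25)
def toolR(xd,yd):
    zd=np.cross(xd,yd); z=-np.cos(BETA)*zd+np.sin(BETA)*xd; return R.from_matrix(np.c_[np.cross(yd,z),yd,z])
YD=np.cross([0,0,1],XD)
def tcp(grip,Rt): return grip+19*Rt.apply([0,0,1])
yaw=np.radians(-11.3); M=np.array([639.5,-150.3,172]); AX=np.array([-np.sin(yaw),np.cos(yaw),1])/2**.5; XT=np.array([np.cos(yaw),np.sin(yaw),0])
RI=toolR(-AX,XT)
E
python3 - <<'E'
from h import *
Rt=toolR(XD,YD); g=GRIP0-2*XD
P=tcp(g,Rt); p,r=plan(P-80*Rt.apply([0,0,1]),Rt,10); print(p,P)
E
```

```text
[[40.8,-14.4,25.7,0.1,-2.5,0.4],[41.7,-14.7,23.9,0.1,-2.5,0.4],[42.7,-14.9,22.1,0.1,-2.5,0.4],[43.5,-15.1,20.2,0.0,-2.5,0.4],[44.2,-15.5,18.3,0.1,-2.5,0.4]]
[[44.8,-15.8,16.4,0.1,-2.5,0.5],[45.4,-16.1,14.5,0.1,-2.5,0.4],[45.9,-16.4,12.5,0.1,-2.5,0.4],[46.3,-16.8,10.5,0.1,-2.6,0.4],[46.5,-17.0,8.5,0.0,-2.5,0.4]]
[490.03631637 291.08001394 103.25559808] [487.67609784 257.38517203  30.78015205]
```

>>> {"name": "servo_tool", "arguments": {
  "motion": [
    [40.8,-14.4,25.7,0.1,-2.5,0.4],
    [41.7,-14.7,23.9,0.1,-2.5,0.4],
    [42.7,-14.9,22.1,0.1,-2.5,0.4],
    [43.5,-15.1,20.2,0,-2.5,0.4],
    [44.2,-15.5,18.3,0.1,-2.5,0.4]
  ]
}}

```text
time: 4.68
position: [561.2, 89.2, 230.9]
orientation: [0.075, 0.714, 0.692, -0.079]
contact_force: [0.3, -0.6, 0.1]
gripper_width: 85.7
grip_force: 0.0
```

>>> {"name": "servo_tool", "arguments": {
  "motion": [
    [44.8,-15.8,16.4,0.1,-2.5,0.5],
    [45.4,-16.1,14.5,0.1,-2.5,0.4],
    [45.9,-16.4,12.5,0.1,-2.5,0.4],
    [46.3,-16.8,10.5,0.1,-2.6,0.4],
    [46.5,-17.0,8.5,0,-2.5,0.4]
  ]
}}

```text
time: 5.3
position: [488.5, 292.5, 102.6]
orientation: [0.149, 0.713, 0.666, -0.159]
contact_force: [1.2, 0.7, 0.7]
gripper_width: 85.5
grip_force: 0.0
```

```bash
python3 - <<'E'
from h import *
s=arm.read_state(); print(s['time'],np.round(s['joint_pos'],2))
cal=arm.get_calibration('wrist'); im,d=arm.read_camera('wrist')
for q in ['dipstick_grip','dipstick_tip']:
    for r in arm.landmark_of(q,'wrist')[:2]:
        u,v=r['centre'][0]*560,r['centre'][1]*420
        print(q,round(r['conf'],2),round(u),round(v), ray_z('wrist',u,v,48).round(1))
Rt=toolR(XD,YD); plan(tcp(GRIP0-2*XD,Rt),Rt,5)
E
```

```text
5.3 [ 0.6   0.44  1.65 -0.35  1.35  0.79]
dipstick_grip 0.77 238 46 [472.5 386.5  48. ]
dipstick_grip 0.72 278 228 [483.  270.7  48. ]
dipstick_tip 0.66 27 114 [355.9 360.8  48. ]
dipstick_tip 0.57 282 334 [479.  104.7  48. ]
[[-0.3,0.7,15.6,-0.0,0.1,0.1],[-0.3,0.6,15.6,-0.0,0.0,0.1],[-0.4,0.7,15.6,-0.0,0.1,0.0],[-0.3,0.6,15.5,-0.0,0.0,0.1],[-0.4,0.7,15.6,-0.0,0.1,0.1]]
```

```bash
python3 - <<'E'
from h import *
s=arm.read_state(); print(s['time'],np.round(s['position'],1))
cal=arm.get_calibration('wrist'); im,d=arm.read_camera('wrist')
hsv=cv2.cvtColor(im,cv2.COLOR_RGB2HSV)
m=(hsv[...,0]>20)&(hsv[...,0]<34)&(hsv[...,1]>120)&(hsv[...,2]>90)
n,l,st,ce=cv2.connectedComponentsWithStats(m.astype(np.uint8))
for i in range(1,n):
    if st[i,4]>100:
        P=cloud('wrist',l==i,d,cal); print(st[i],P.min(0).round(1),P.max(0).round(1))
        P=P[P[:,2]>35]
        for y in range(215,300,6):
            k=np.abs(P[:,1]-y)<3
            if k.sum()>3: print(y,k.sum(),np.percentile(P[k],[2,98],axis=0)[:,[0,2]].round(1).tolist())
save('w3.png',im)
E
```

```text
5.45 [486.9 292.2 100.6]
[ 262  194   43   83 2422] [468.3 148.8  -0.9] [503.1 291.5  66.5]
233 76 [[473.6, 54.7], [502.2, 65.3]]
239 705 [[471.5, 39.1], [502.1, 64.9]]
245 102 [[479.9, 56.6], [494.4, 60.2]]
251 129 [[479.6, 56.1], [495.4, 60.5]]
257 114 [[479.9, 56.5], [495.5, 60.1]]
263 153 [[479.7, 56.1], [495.6, 60.3]]
269 150 [[480.4, 55.9], [495.9, 60.2]]
275 132 [[481.1, 57.0], [496.0, 60.0]]
281 180 [[480.6, 55.4], [496.2, 60.1]]
287 396 [[481.0, 39.9], [496.4, 59.9]]
293 223 [[483.2, 40.8], [493.5, 58.3]]
[ 527  234   33   92 1744] [709.6 164.4  28.6] [721.5 228.   82. ]
215 87 [[711.8, 35.9], [714.3, 50.8]]
221 63 [[710.9, 35.6], [713.2, 45.8]]
227 34 [[710.0, 35.3], [712.3, 43.7]]
```

View pics/w3.png

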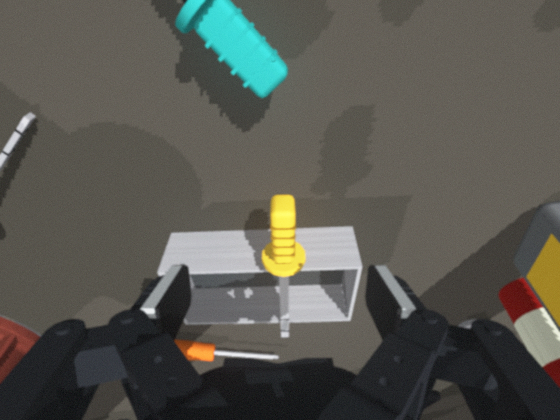

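Wrist view: the grip is at (284,222) and its collar at (284,257), centred between the open fingers. The grip centre is about (488,266,48). Grasping.

```bash
sed -i 's/^XD=np.array(\[-.0703,-.9975,0\])/XD=np.array([-.06,-.998,0])/; s/GRIP0=np.array(\[488.1,263.4,48\])/GRIP0=np.array([488.,266.,48])/' h.py; python3 - <<'E'
from h import *
s=arm.read_state(); print(s['position'])
Rt=toolR(XD,YD); print(plan(tcp(GRIP0-1*XD,Rt),Rt,5))
E
```

```text
[488.60356777 291.10188641 102.21069185]
[[0.3,0.2,15.7,-0.0,0.0,-0.1],[0.2,0.3,15.6,-0.1,0.1,-0.0],[0.3,0.2,15.7,-0.0,0.0,-0.1],[0.2,0.2,15.6,-0.0,0.1,-0.1],[0.3,0.2,15.7,-0.1,0.0,-0.0]]
(array([487.62146685, 259.02735081,  30.7681637 ]), Rotation.from_matrix(array([[ 5.48606970e-02,  9.98181937e-01, -2.49624800e-02],
                            [ 9.04590667e-01, -6.02701933e-02, -4.21999086e-01],
                            [-4.22736359e-01,  5.70337580e-04, -9.06252529e-01]])))
```

>>> {"name": "servo_tool", "arguments": {
  "motion": [
    [0.3,0,15.8,0,0,-0.1],
    [0.3,0,15.8,0,0,0],
    [0.3,0,15.8,0,0,-0.1],
    [0.2,0,15.8,0,0.1,-0.1],
    [0.2,0,15.8,0,0,0]
  ]
}}

```text
time: 6.12
position: [488.7, 256.5, 30.0]
orientation: [0.148, 0.713, 0.667, -0.158]
contact_force: [0.3, 0.8, -0.4]
gripper_width: 85.4
grip_force: 0.0
```

>>> {"name": "servo_tool", "arguments": {
  "motion": [
    [0,0,0,0,0,0],
    [0,0,0,0,0,0],
    [0,0,0,0,0,0],
    [0,0,0,0,0,0],
    [0,0,0,0,0,0]
  ],
  "jaw": -1
}}

```text
time: 6.75
position: [489.2, 258.0, 31.8]
orientation: [0.148, 0.713, 0.667, -0.158]
contact_force: [0.1, 0.3, 2.4]
gripper_width: 14.7
grip_force: 59.7
```

>>> {"name": "servo_tool", "arguments": {
  "motion": [
    [0,0,0,0,0,0],
    [0,0,0,0,0,0],
    [0,0,0,0,0,0],
    [0,0,0,0,0,0],
    [0,0,0,0,0,0]
  ]
}}

```text
time: 7.38
position: [489.2, 257.9, 31.6]
orientation: [0.148, 0.713, 0.667, -0.158]
contact_force: [0.1, 2.9, 5.5]
gripper_width: 15.3
grip_force: 60.1
```

>>> {"name": "servo_tool", "arguments": {
  "motion": [
    [-6.5,0,-14,0,0,0],
    [-13.5,0,-29,0,0,0],
    [-18,0,-39,0,0,0],
    [-18,0,-39,0,0,0],
    [-18,0,-39,0,0,0]
  ]
}}

```text
time: 8.0
position: [488.1, 257.2, 208.3]
orientation: [0.148, 0.713, 0.667, -0.159]
contact_force: [1.2, -0.8, -0.7]
gripper_width: 15.4
grip_force: 59.4
```

```bash
python3 - <<'E'
from h import *
s=arm.read_state(); p=np.array(s['position']); r=rot(s); print(s['time'],p.round(1),s['contact_force'],s['gripper_width'],np.round(s['joint_pos'],2))
cal=arm.get_calibration('wrist'); im,d=arm.read_camera('wrist'); save('w4.png',im)
T=np.array(cal['cam_to_world'])
hsv=cv2.cvtColor(im,cv2.COLOR_RGB2HSV)
m=(hsv[...,0]>20)&(hsv[...,0]<34)&(hsv[...,1]>120)&(hsv[...,2]>90)
n,l,st,ce=cv2.connectedComponentsWithStats(m.astype(np.uint8))
for i in range(1,n):
    if st[i,4]>60:
        P=cloud('wrist',l==i,d,cal); print(st[i],np.median(P,0).round(1))
for q in ['dipstick_grip','dipstick_tip','dipstick']:
    for e in arm.landmark_of(q,'wrist')[:2]:
        u,v=e['centre'][0]*560,e['centre'][1]*420; dd=d[int(v),int(u)]
        print(q,round(e['conf'],2),round(u),round(v),dd, px2w('wrist',u,v,dd,cal).round(1))
# expected pixel of tip
Tn=np.linalg.inv(T); g=p-19*r.apply([0,0,1]); xd=r.apply([-np.cos(BETA),0,np.sin(BETA)])
for k in (33+130,33+92,33+60,33,-25):
    C=Tn[:3,:3]@(g+k*xd)+Tn[:3,3]; print(k,cv2.projectPoints(C.reshape(1,3),np.zeros(3),np.zeros(3),np.array(cal['mtx']),np.array(cal['dist_coeffs']))[0].ravel().round(),(g+k*xd).round(1))
E
```

```text
8.0 [488.1 257.2 208.3] [ 1.16806379 -0.7517213  -0.66400363] 15.416772130294401 [ 0.55  0.27  1.65 -0.35  1.49  0.69]
[ 486  134   64   96 3290] [714.9 200.   75.9]
[ 254  234   49  116 4270] [488.8 276.3 235.2]
dipstick_grip 0.67 6 142 307.71008 [196.9 250.2  29.3]
dipstick_grip 0.59 278 285 120.57012 [489.6 281.1 236.1]
dipstick_tip 0.59 78 29 255.04134 [316.9 342.5   9.2]
dipstick 0.89 19 120 299.0562 [220.  270.1  21.5]
dipstick 0.57 277 320 141.35124 [487.3 251.2 235.3]
163 [278. 396.] [477.8 102.6 225.7]
125 [278. 381.] [480.4 140.5 225.7]
93 [278. 364.] [482.5 172.4 225.7]
33 [278. 320.] [486.5 232.3 225.6]
-25 [279. 249.] [490.4 290.2 225.5]
```

View pics/w4.png

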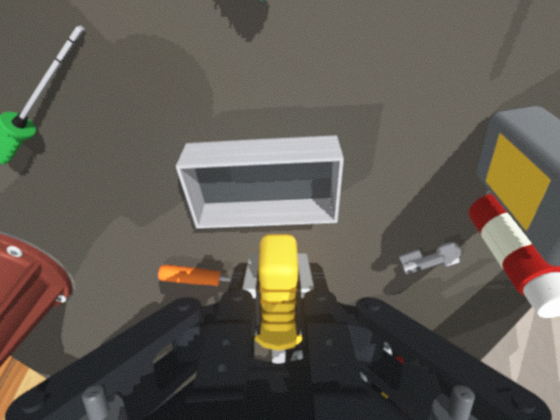

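The dipstick is held straight: grip at (278,285), collar at (277,337). Moving to the pre-insertion pose on the tube axis.

```bash
python3 - <<'E'
from h import *
print(plan(tcp(M+223*AX,RI),RI,10), (rot(arm.read_state()).inv()*RI).magnitude()*57.3, RI.as_matrix())
E
```

```text
[[-25.6,19.9,0.5,0.0,4.5,0.8],[-25.3,20.2,-1.5,0.1,4.5,0.7],[-24.9,20.6,-3.5,0.0,4.5,0.8],[-24.2,20.9,-5.5,0.0,4.4,0.8],[-23.4,21.2,-7.2,0.1,4.5,0.7]]
[[-22.6,21.5,-9.2,0.0,4.5,0.8],[-21.4,21.8,-10.8,0.1,4.5,0.8],[-20.2,22.1,-12.5,0.0,4.5,0.7],[-18.9,22.3,-14.1,0.0,4.5,0.8],[-17.5,22.5,-15.5,0.1,4.5,0.8]]
(array([671.62187362,  10.67952272, 311.86106389]), Rotation.from_matrix(array([[ 1.84807318e-01,  9.80507222e-01,  6.67221307e-02],
                            [ 9.21177028e-01, -1.96482089e-01,  3.35898305e-01],
                            [ 3.42460418e-01, -6.13570966e-04, -9.39532057e-01]]))) 45.52695669629933 [[ 0.18412915  0.98061466  0.06701753]
 [ 0.92147636 -0.19594614  0.33538997]
 [ 0.34202014  0.         -0.93969262]]
```

>>> {"name": "servo_tool", "arguments": {
  "motion": [
    [-25.6,19.9,0.5,0,4.5,0.8],
    [-25.3,20.2,-1.5,0.1,4.5,0.7],
    [-24.9,20.6,-3.5,0,4.5,0.8],
    [-24.2,20.9,-5.5,0,4.4,0.8],
    [-23.4,21.2,-7.2,0.1,4.5,0.7]
  ]
}}

```text
time: 8.82
position: [579.1, 133.4, 256.6]
orientation: [0.017, 0.752, 0.659, -0.014]
contact_force: [0.3, 0.2, 0.2]
gripper_width: 15.4
grip_force: 59.3
```

>>> {"name": "servo_tool", "arguments": {
  "motion": [
    [-22.6,21.5,-9.2,0,4.5,0.8],
    [-21.4,21.8,-10.8,0.1,4.5,0.8],
    [-20.2,22.1,-12.5,0,4.5,0.7],
    [-18.9,22.3,-14.1,0,4.5,0.8],
    [-17.5,22.5,-15.5,0.1,4.5,0.8]
  ]
}}

```text
time: 9.45
position: [670.8, 10.1, 308.2]
orientation: [-0.113, 0.762, 0.623, 0.133]
contact_force: [0.8, 0.5, -1.7]
gripper_width: 14.8
grip_force: 59.3
```

```bash
python3 - <<'E'
from h import *
ps=[]
for c in ['scene','top']:
    s=arm.read_state(); ps.append(s['position'])
    im,d=arm.read_camera(c); np.savez('/tmp/p'+c,im=im,d=d)
    cal=arm.get_calibration(c)
    for q in ['dipstick_tip','dip_tube']:
        for e in arm.landmark_of(q,c)[:3]: print(c,q,round(e['conf'],2),np.round([e['centre'][0]*560,e['centre'][1]*420],1))
    r=rot(s); p=np.array(s['position']); g=p-19*r.apply([0,0,1]); xd=r.apply([-np.cos(BETA),0,np.sin(BETA)])
    Tn=np.linalg.inv(cal['cam_to_world'])
    pr=lambda W: cv2.projectPoints((Tn[:3,:3]@W+Tn[:3,3]).reshape(1,3),np.zeros(3),np.zeros(3),np.array(cal['mtx']),np.array(cal['dist_coeffs']))[0].ravel()
    print('pred tip',pr(g+163*xd),'collar',pr(g+33*xd),'mouth',pr(M))
    u,v=pr(M+40*AX).astype(int); w=50
    cr=np.ascontiguousarray(im[v-w:v+w,u-w:u+w]); b=cv2.resize(cr,(400,400),interpolation=cv2.INTER_CUBIC)
    b=cv2.resize(im[v-w:v+w,u-w:u+w],(400,400),interpolation=cv2.INTER_CUBIC)
    for W,col in ((g+163*xd,(0,255,0)),(M,(255,0,255)),(g+120*xd,(0,255,0))):
        k=(pr(W)-[u-w,v-w]+.5)*4; cv2.circle(b,tuple(k.astype(int)),3,col,1)
    save('pp_'+c+'.png',b)
    print(c,p.round(1),'axis err deg',np.degrees(np.arccos(-xd@AX)),s['contact_force'].round(1) if hasattr(s['contact_force'],'round') else s['contact_force'])
    t=g+163*xd-M; print('tip rel mouth in tube frame',t@XT,t@np.cross(AX,XT),t@AX)
save('pp.png',np.hstack([cv2.imread('pics/pp_scene.png')[...,::-1],cv2.imread('pics/pp_top.png')[...,::-1]]))
E
```

```text
scene dipstick_tip 0.74 [413.1 253.3]
scene dipstick_tip 0.7 [155.5 180.8]
scene dipstick_tip 0.63 [319.3 393.6]
scene dip_tube 0.53 [149.3 192.6]
pred tip [155.09545803 182.17241772] collar [179.34807362 155.25515562] mouth [144.59642977 191.70873445]
scene [670.8  10.1 308.2] axis err deg 0.3417468837124121 [ 0.8  0.5 -1.7]
tip rel mouth in tube frame -1.54990875799177 2.2504082554032365 56.882929829809804
top dipstick_tip 0.7 [153.2 256.2]
top dipstick_tip 0.56 [196.2 278.1]
pred tip [352.2608388 160.9135931] collar [322.59314391 141.43965547] mouth [363.85970956 167.75565122]
top [671.1   8.5 307.9] axis err deg 0.44291431866163955 [-0.7 -0.4 -1.4]
tip rel mouth in tube frame -1.2676402631689543 0.9540541037677279 55.61035048594088
```

View pics/pp.png

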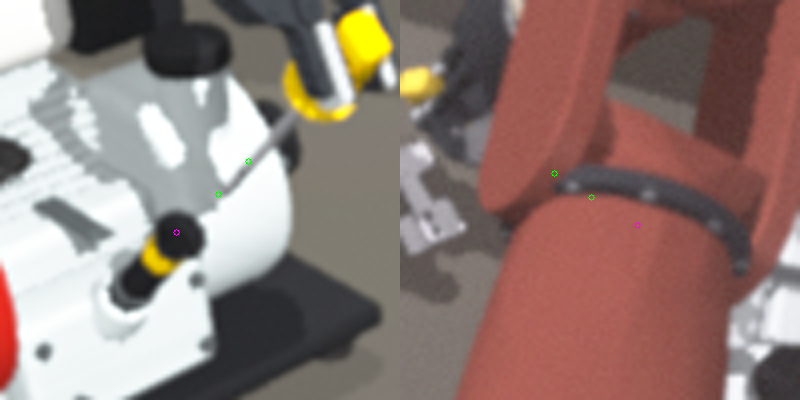

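In the scene crop, the blade tip at (222,194) points at the mouth at (182,232), and the predicted points agree within about 2 mm. Starting the insertion.

>>> {"name": "servo_tool", "arguments": {
  "motion": [
    [-15.1,0.7,6.0,0,0,0],
    [-14.5,0,6.8,0,0,0],
    [-14.5,0,6.8,0,0,0],
    [-14.5,0,6.8,0,0,0],
    [-14.5,0,6.8,0,0,0]
  ]
}}

```text
time: 10.38
position: [660.8, -46.3, 254.0]
orientation: [-0.111, 0.762, 0.624, 0.133]
contact_force: [-0.4, 0.2, -0.2]
gripper_width: 15.0
grip_force: 59.4
```

```bash
cat > chk.py <<'E'
from h import *
s=arm.read_state(); p=np.array(s['position']); r=rot(s); g=p-19*r.apply([0,0,1]); xd=r.apply([-np.cos(BETA),0,np.sin(BETA)])
F=np.array(s['contact_force']); B=np.c_[XT,np.cross(AX,XT),AX]
print(s['time'],'F tube',(F@B).round(1),'torque',np.round(s['ft_torque'],2),'tip',((g+163*xd-M)@B).round(1),'org',((g+33*xd-M)@B).round(1),'err',np.degrees(np.arccos(-xd@AX)).round(2),s['gripper_width'],np.round(s['joint_pos'],2))
E
python3 chk.py; python3 - <<'E'
from h import *
im,d=arm.read_camera('scene'); save('ins1.png',cv2.resize(im[130:250,80:240],(800,600),interpolation=cv2.INTER_CUBIC))
E
```

```text
10.375 F tube [-0.4  0.2 -0.1] torque [-0.15  0.04 -0.02] tip [  0.2  -0.3 -21.9] org [  0.4  -0.2 108.1] err 0.11 14.993335832144995 [-0.33  0.28  1.53  0.35  1.4  -0.21]
```

View pics/ins1.png

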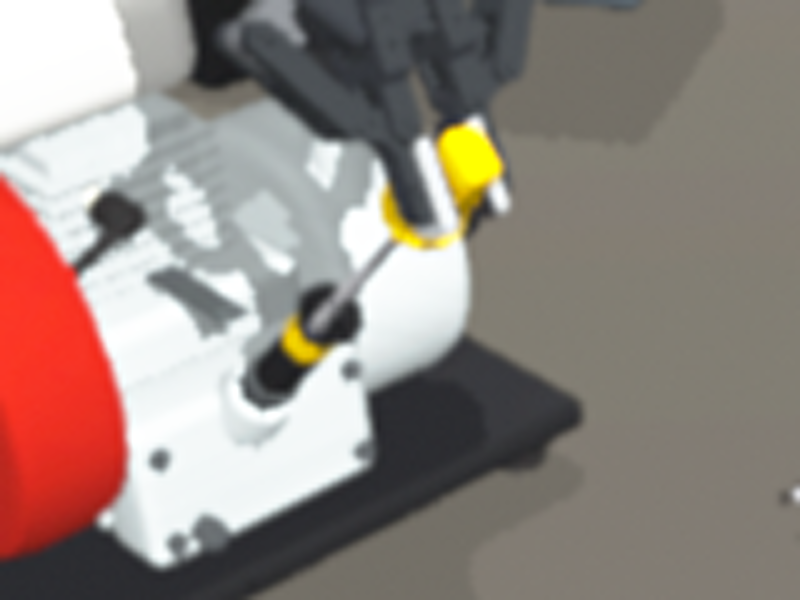

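The blade enters the mouth at (330,315), with no contact force. Continuing.

>>> {"name": "servo_tool", "arguments": {
  "motion": [
    [-10.9,0,5.1,0,0,0],
    [-10.9,0,5.1,0,0,0],
    [-10.9,0,5.1,0,0,0],
    [-10.9,0,5.1,0,0,0],
    [-10.9,0,5.1,0,0,0]
  ]
}}

```text
time: 11.05
position: [652.5, -87.6, 211.9]
orientation: [-0.11, 0.762, 0.624, 0.133]
contact_force: [0.1, -0.3, -0.6]
gripper_width: 14.9
grip_force: 59.4
```

```bash
python3 chk.py
```

```text
11.05 F tube [ 0.1  0.2 -0.6] torque [-0.22  0.   -0.01] tip [  0.3  -0.3 -81.5] org [ 0.5 -0.2 48.5] err 0.08 14.915483303776403 [-0.4   0.32  1.56  0.35  1.35 -0.29]
```

>>> {"name": "servo_tool", "arguments": {
  "motion": [
    [-7.3,0,3.4,0,0,0],
    [-7.3,0,3.4,0,0,0],
    [-7.3,0,3.4,0,0,0],
    [-7.3,0,3.4,0,0,0],
    [-3.6,0,1.7,0,0,0]
  ]
}}

```text
time: 11.68
position: [647.4, -112.5, 186.3]
orientation: [-0.111, 0.762, 0.624, 0.133]
contact_force: [0.4, 0.0, -0.9]
gripper_width: 15.3
grip_force: 59.4
```

```bash
python3 chk.py
```

```text
11.675 F tube [ 0.3  0.7 -0.5] torque [-0.18 -0.01  0.  ] tip [ 1.000e-01 -2.000e-01 -1.176e+02] org [ 0.3 -0.1 12.4] err 0.11 15.333566436538183 [-0.44  0.35  1.57  0.35  1.32 -0.34]
```

>>> {"name": "servo_tool", "arguments": {
  "motion": [
    [-1.8,0,0.85,0,0,0],
    [-1.8,0,0.85,0,0,0],
    [-1.8,0,0.85,0,0,0],
    [-1.8,0,0.85,0,0,0],
    [-1.8,0,0.85,0,0,0]
  ]
}}

```text
time: 12.3
position: [646.2, -119.1, 179.8]
orientation: [-0.11, 0.762, 0.624, 0.134]
contact_force: [-0.4, -0.4, -0.2]
gripper_width: 15.1
grip_force: 59.4
```

```bash
python3 chk.py
```

```text
12.3 F tube [-0.3 -0.1 -0.5] torque [-0.18  0.07 -0.02] tip [   0.3   -0.3 -126.9] org [ 0.5 -0.2  3.1] err 0.08 15.092833400670374 [-0.44  0.36  1.57  0.35  1.32 -0.35]
```

>>> {"name": "servo_tool", "arguments": {
  "motion": [
    [-0.9,0,0.42,0,0,0],
    [-0.9,0,0.42,0,0,0],
    [-0.9,0,0.42,0,0,0],
    [-0.9,0,0.42,0,0,0],
    [0,0,0,0,0,0]
  ]
}}

```text
time: 12.92
position: [645.9, -120.9, 178.1]
orientation: [-0.111, 0.761, 0.624, 0.134]
contact_force: [-1.7, 4.0, 5.2]
gripper_width: 15.3
grip_force: 59.9
```

```bash
python3 chk.py
```

```text
12.925 F tube [-2.5 -1.1  6.2] torque [0.68 0.23 0.04] tip [   0.4   -0.  -129.4] org [ 0.5 -0.2  0.6] err 0.08 15.252625215474712 [-0.45  0.36  1.57  0.35  1.32 -0.36]
```

>>> {"name": "servo_tool", "arguments": {
  "motion": [
    [-0.6,0,0.28,0,0,0],
    [-0.6,0,0.28,0,0,0],
    [-0.6,0,0.28,0,0,0],
    [0,0,0,0,0,0],
    [0,0,0,0,0,0]
  ]
}}

```text
time: 13.55
position: [645.9, -120.9, 178.1]
orientation: [-0.112, 0.761, 0.625, 0.135]
contact_force: [-1.0, 7.1, 8.8]
gripper_width: 14.9
grip_force: 60.4
```

```bash
python3 chk.py
```

```text
13.55 F tube [-2.4 -1.5 11.1] torque [1.3  0.43 0.09] tip [   0.5    0.4 -129.5] org [ 0.6 -0.1  0.5] err 0.22 14.901682025010992 [-0.45  0.36  1.57  0.35  1.32 -0.36]
```

>>> {"name": "servo_tool", "arguments": {
  "motion": [
    [-0.9,0,0.42,0,0,0],
    [-0.9,0,0.42,0,0,0],
    [0,0,0,0,0,0],
    [0,0,0,0,0,0],
    [0,0,0,0,0,0]
  ]
}}

```text
time: 14.18
position: [645.9, -120.9, 178.1]
orientation: [-0.113, 0.761, 0.625, 0.136]
contact_force: [-3.6, 10.3, 12.9]
gripper_width: 15.2
grip_force: 60.8
```

```bash
python3 chk.py; python3 - <<'E'
from h import *
# collar & mouth in scene: yellow pixel stats around tube
im,d=arm.read_camera('scene'); hsv=cv2.cvtColor(im,cv2.COLOR_RGB2HSV)
m=(hsv[...,0]>20)&(hsv[...,0]<34)&(hsv[...,1]>120)&(hsv[...,2]>90); m[:150]=0;m[230:]=0;m[:,200:]=0
n,l,st,ce=cv2.connectedComponentsWithStats(m.astype(np.uint8))
for i in range(1,n):
    if st[i,4]>8:
        P=cloud('scene',l==i,d); print(st[i],((np.median(P,0)-M)@np.c_[XT,np.cross(AX,XT),AX]).round(1),((np.percentile(P,5,axis=0)-M)).round(),((P-M)@AX).min().round(1),((P-M)@AX).max().round(1))
E
```

```text
14.175 F tube [-5.5 -2.5 15.8] torque [1.84 0.5  0.16] tip [   0.6    0.8 -129.5] org [ 0.6 -0.1  0.5] err 0.38 15.16245061962778 [-0.45  0.36  1.57  0.36  1.32 -0.36]
[148 177  12  18 130] [ 3.8  2.5 56. ] [-2. 26. 13.] 7.9 64.4
[136 189  12  14  85] [ 9.9  5.1 -6.5] [  4. -18. -25.] -33.2 29.6
```

The collar is seated: about 16 N along the axis and no further advance. Drawing it out.

>>> {"name": "servo_tool", "arguments": {
  "motion": [
    [5.4,0,-2.5,0,0,0],
    [18.1,0,-8.45,0,0,0],
    [22.7,0,-10.6,0,0,0],
    [22.7,0,-10.6,0,0,0],
    [22.7,0,-10.6,0,0,0]
  ]
}}

```text
time: 14.85
position: [659.8, -53.1, 247.4]
orientation: [-0.11, 0.762, 0.625, 0.134]
contact_force: [0.8, 0.8, -1.1]
gripper_width: 15.0
grip_force: 59.4
```

>>> {"name": "servo_tool", "arguments": {
  "motion": [
    [22.7,0,-10.6,0,0,0],
    [22.7,0,-10.6,0,0,0],
    [22.7,0,-10.6,0,0,0],
    [22.7,0,-10.6,0,0,0],
    [22.7,0,-10.6,0,0,0]
  ]
}}

```text
time: 15.48
position: [677.0, 33.6, 335.3]
orientation: [-0.11, 0.762, 0.624, 0.133]
contact_force: [0.2, 0.1, -0.3]
gripper_width: 15.0
grip_force: 59.4
```

```bash
python3 chk.py; python3 - <<'E'
from h import *
# level hold: x_d toward world -? keep approach: rotate pitch to level, blade dir same as pick
xd=XD; Rt=toolR(xd,YD)
print(plan(tcp(np.array([520.,250.,300.]),Rt),Rt,10))
for e in arm.landmark_of('dipstick_tip','scene')[:3]: print(e['conf'],np.array(e['centre'])*[560,420])
E
```

```text
15.475 F tube [ 0.1  0.3 -0.1] torque [-0.11  0.03 -0.06] tip [ 0.5 -0.1 93.2] org [  0.7  -0.  223.2] err 0.09 14.987828141797877 [-0.21  0.24  1.43  0.35  1.49 -0.04]
[[14.5,-19.5,10.9,-0.0,-4.5,-0.8],[15.6,-19.3,9.7,-0.1,-4.5,-0.8],[16.6,-19.1,8.4,-0.0,-4.5,-0.8],[17.4,-18.9,7.1,-0.1,-4.5,-0.8],[18.2,-18.6,5.6,-0.0,-4.4,-0.8]]
[[18.8,-18.4,4.2,-0.1,-4.5,-0.8],[19.4,-18.1,2.7,-0.0,-4.5,-0.8],[19.8,-17.8,1.2,-0.1,-4.5,-0.8],[20.0,-17.6,-0.5,-0.0,-4.5,-0.9],[20.2,-17.2,-2.0,-0.1,-4.5,-0.8]]
(array([519.50615098, 241.96116556, 282.77253041]), Rotation.from_matrix(array([[ 5.36403038e-02,  9.98255871e-01, -2.46563308e-02],
                            [ 9.04632924e-01, -5.90347704e-02, -4.22083131e-01],
                            [-4.22802544e-01,  3.35738751e-04, -9.06221770e-01]])))
0.8 [319.816 392.91 ]
0.68 [475.104 286.482]
0.66 [414.4   250.698]
```

```bash
python3 - <<'E'
from h import *
Rt=toolR(XD,YD)
print(plan(tcp(np.array([610.,410.,300.]),Rt),Rt,15)[0])
E
```

```text
[[20.4,-9.2,11.4,-0.0,-3.0,-0.5],[21.0,-9.1,10.4,-0.0,-3.0,-0.6],[21.6,-8.9,9.2,-0.0,-3.0,-0.5],[22.2,-8.6,8.0,-0.0,-3.0,-0.5],[22.6,-8.5,6.9,-0.0,-3.0,-0.5]]
[[23.0,-8.2,5.8,-0.1,-3.0,-0.6],[23.4,-8.0,4.4,0.0,-3.0,-0.5],[23.6,-7.9,3.3,0.0,-3.0,-0.5],[23.9,-7.6,2.0,0.0,-3.0,-0.6],[24.0,-7.3,0.7,0.0,-3.0,-0.5]]
[[24.0,-7.2,-0.5,-0.0,-3.0,-0.5],[24.1,-6.9,-1.8,-0.0,-3.0,-0.6],[24.0,-6.7,-3.0,-0.0,-3.0,-0.5],[23.9,-6.5,-4.3,-0.0,-3.0,-0.5],[23.7,-6.3,-5.5,-0.0,-3.0,-0.6]]
[609.49171959 402.0097538  282.77500233]
```

>>> {"name": "servo_tool", "arguments": {
  "motion": [
    [20.4,-9.2,11.4,0,-3.0,-0.5],
    [21.0,-9.1,10.4,0,-3.0,-0.6],
    [21.6,-8.9,9.2,0,-3.0,-0.5],
    [22.2,-8.6,8.0,0,-3.0,-0.5],
    [22.6,-8.5,6.9,0,-3.0,-0.5]
  ]
}}

```text
time: 16.15
position: [653.8, 155.3, 315.4]
orientation: [-0.024, 0.758, 0.65, 0.035]
contact_force: [-0.3, -0.0, -0.9]
gripper_width: 15.1
grip_force: 59.5
```

>>> {"name": "servo_tool", "arguments": {
  "motion": [
    [23.0,-8.2,5.8,-0.1,-3.0,-0.6],
    [23.4,-8.0,4.4,0,-3.0,-0.5],
    [23.6,-7.9,3.3,0,-3.0,-0.5],
    [23.9,-7.6,2.0,0,-3.0,-0.6],
    [24.0,-7.3,0.7,0,-3.0,-0.5]
  ]
}}

```text
time: 16.77
position: [631.1, 277.4, 296.4]
orientation: [0.062, 0.741, 0.666, -0.063]
contact_force: [0.9, 0.6, -0.4]
gripper_width: 14.9
grip_force: 59.5
```

>>> {"name": "servo_tool", "arguments": {
  "motion": [
    [24.0,-7.2,-0.5,0,-3.0,-0.5],
    [24.1,-6.9,-1.8,0,-3.0,-0.6],
    [24.0,-6.7,-3.0,0,-3.0,-0.5],
    [23.9,-6.5,-4.3,0,-3.0,-0.5],
    [23.7,-6.3,-5.5,0,-3.0,-0.6]
  ]
}}

```text
time: 17.4
position: [608.2, 399.5, 277.3]
orientation: [0.147, 0.711, 0.669, -0.161]
contact_force: [1.0, 0.1, -0.8]
gripper_width: 15.1
grip_force: 59.5
```

>>> {"name": "servo_tool", "arguments": {
  "motion": [
    [0,0,0,0,0,0],
    [0,0,0,0,0,0],
    [0,0,0,0,0,0],
    [0,0,0,0,0,0],
    [0,0,0,0,0,0]
  ]
}}

```text
time: 18.02
position: [608.8, 397.8, 278.2]
orientation: [0.147, 0.711, 0.669, -0.16]
contact_force: [0.0, -0.2, -0.6]
gripper_width: 14.9
grip_force: 59.4
```

```bash
python3 - <<'E'
from h import *
s=arm.read_state(); p=np.array(s['position']); r=rot(s); g=p-19*r.apply([0,0,1]); xd=r.apply([-np.cos(BETA),0,np.sin(BETA)])
print(s['time'],p.round(1),xd.round(3),r.as_matrix()[:,1].round(3),s['gripper_width'],np.abs(s['joint_vel']).max())
for c in ('scene','top'):
    im,d=arm.read_camera(c); cal=arm.get_calibration(c); Tn=np.linalg.inv(cal['cam_to_world'])
    pr=lambda W: cv2.projectPoints((Tn[:3,:3]@W+Tn[:3,3]).reshape(1,3),np.zeros(3),np.zeros(3),np.array(cal['mtx']),np.array(cal['dist_coeffs']))[0].ravel()
    print(c,'pred tip',pr(g+163*xd).round(1),(g+163*xd).round(1),'grip',pr(g+xd).round(1))
    for q in ('dipstick_tip','dipstick_grip'):
        for e in arm.landmark_of(q,c)[:4]: print(q,round(e['conf'],2),(np.array(e['centre'])*[560,420]).round(1))
    for q in ['spray_can','oil_bottle','screwdriver','hinge']:
        print(q,[(np.array(e['centre'])*[560,420]).round() for e in arm.landmark_of(q,c)[:1]])
    # blade points from depth near the predicted line
    a,b=pr(g+50*xd),pr(g+160*xd); mk=np.zeros(d.shape,np.uint8); cv2.line(mk,tuple(a.astype(int)),tuple(b.astype(int)),1,7)
    P=cloud(c,mk>0,d); P=P[np.abs(P[:,2]-300)<30]; 
    if len(P)>10:
        t=(P-g)@xd; k=np.polyfit(t,P[:,2],1); print('blade n',len(P),'slope deg',np.degrees(np.arctan(k[0])),'z',np.median(P[:,2]),t.min(),t.max())
E
```

```text
18.025 [608.8 397.8 278.2] [-0.063 -0.998  0.001] [ 0.998 -0.063 -0.006] 14.875915307548755 0.0046566086439945135
scene pred tip [326.6 181.6] [599.2 243.1 295.6] grip [417.8 212.2]
dipstick_tip 0.98 [327.9 180.6]
dipstick_tip 0.76 [477.5 288.1]
dipstick_tip 0.74 [320.3 392.7]
dipstick_tip 0.58 [412.8 253.9]
dipstick_grip 0.93 [418.4 210.5]
dipstick_grip 0.85 [405.4 294. ]
dipstick_grip 0.64 [392.9 208.1]
dipstick_grip 0.56 [412.5 370.9]
spray_can [array([206., 338.])]
oil_bottle [array([261., 350.])]
screwdriver [array([267., 218.])]
hinge [array([187., 297.])]
blade n 320 slope deg -0.15864504971451646 z 296.2217293900413 44.19738835096962 159.87264166783538
top pred tip [217.1 165.1] [599.2 243.1 295.6] grip [154.9 160.3]
dipstick_tip 0.89 [217.  164.2]
dipstick_tip 0.76 [198.3 276.9]
dipstick_tip 0.7 [206.5 144.4]
dipstick_grip 0.88 [159.3 159.4]
dipstick_grip 0.77 [171.4 168.9]
dipstick_grip 0.75 [187.1 229.7]
dipstick_grip 0.63 [226. 320.]
spray_can [array([278., 147.])]
oil_bottle [array([246., 153.])]
screwdriver [array([315., 264.])]
hinge [array([307., 158.])]
blade n 165 slope deg -0.044741579235031546 z 294.5336403137345 39.75412028214193 160.23243620320972
```

The dipstick is level within about 0.2°, 295 mm up, still, with its flat up, and the bystanders are where they were. Handing in.

```bash
python3 -c "
from station import arm
print(arm.job_done())"
```

```text
the job is handed in; nothing more can be done
None
```

The dipstick was pushed down the tube until its collar stopped (about 16 N, no further advance), drawn right out, and is now held level and flat side up about 295 mm above the open bench; the job was handed in at about 18–19 s, and the spray can, oil bottle, screwdriver and hinge were not moved.

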